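# Unlock the specimen holder and take out the paint-sample block

### The arm

A 6-joint arm with a two-finger parallel gripper is mounted at the origin on the work surface. World frame = base frame: x ahead of the robot, y to its left, z up, the work surface at z = 0. Lengths are in mm, angles in rad, forces in N, time in s.
With the tool pointing down it reaches from about 400 to 925 mm from the base axis. Payload 12.5 kg.
Tool frame: the origin (TCP) lies where the fingers leave the gripper's body, on its centre line; the fingertips stand 78 mm ahead of it and the grasp point (between the pads) lies 59 mm ahead of it (env.tip_extent is the distance from the TCP to the fingertips, in mm); z points along the fingers, y is the direction in which the jaws open and shut (so a half turn about z gives the same grasp; the last joint's range is limited). The gripper opens to 95 mm and grips with 3 to 60 N. Pads are 20 mm wide; open, the fingers measure 119 mm over their backs; the gripper's body (75 mm by 180 mm) begins 59 mm behind the grasp point.
Start: joints at [1.184, 0.491, 1.559, -0, 1.092, -0.106], TCP at [173.183, 600.538, 292.261] pointing down, gripper open.
Joint ranges: [-3.1, 3.1], [-0.84, 2.19], [0.05, 2.79], [-1.13, 4.28], [0.06, 2.93], [-2.69, 2.69]. Speed limits (rad/s): [2.22, 2.22, 2.79, 3.14, 3.14, 3.14].

### API

Orientations are given as [roll, pitch, yaw] about the fixed x, y, z axes, in that order (R = Rz(yaw) Ry(pitch) Rx(roll)).
In Python, from cell import env gives the robot as it stands. The module is installed in compiled form; this text tells all that it offers.
- The arm moves only by the tool play_rows, never from a script. Its argument "targets" is a list of rows, each an object with "linear": the shift along the tool's x, y, z in mm, a list of three; "turn": the turn about the tool's z in rad. A call has 1 to 20 rows; each row is the pose to reach, as a shift and turn from the pose commanded when the call began, along the tool's axes at that moment; what a row does not reach only later rows make up. A row lasts 1/8 s, in which the tool goes at most 62.5 mm and 10.7 degrees, less where a joint would pass 70% of its speed; a pose out of reach is approached as far as the arm can. A call with a gripper value outside its range is refused whole. "hand" is the finger opening in mm, from 0 to 95.1, set as the call begins (left out, the last holds). The fingers move at their own pace and stop on an object; the grip force is fixed at half the most. Time passes only in rows, so rows that repeat a pose let the fingers close. It gives the time, the measured TCP pose, the force and the opening at its end, in the units of the state.
- env.state(): the state, without advancing time (a new reading comes with each control period).
- env.read_camera(name): name is "scene" or "top"; returns (picture, depth): 384x512x3 uint8, red, green, blue; 384x512 float32, mm along the optical axis (not along the pixel's ray), 0 where there is no reading.
- env.camera_params(name): a dict with "fx", "fy", "cx", "cy" (pixels), "k1" (the pictures are not rectified: a ray, as slopes to the right and down, at radius r is drawn at 1 + k1 r^2 times it, then the intrinsics apply), "R" (3x3) and "t" (3): a world point X has camera coordinates R X + t. Camera axes: x right, y down, z forward; pixel columns grow to the right and rows downward; lengths in mm; the calibration is good to about 2 mm. A picture is of the moment at which its call begins. camera_params takes no time and is no camera call.
- env.job_done(): hands the job in, once; it reports no verdict.
The state is a dict: "t": time; "joints": joint angles; "qvel": joint speeds; "tau": joint torques, N m; "eef_pos": TCP position; "tcp_rot": TCP orientation; "ft_force": force on the tool from outside, world axes, zero at the start; "moment": the same for the moment, N m; "opening": opening from 0.0 (shut) to 1.0 (fully open).
Only numpy, scipy, OpenCV 4.12 (cv2) and the standard library are available. Lean on these libraries where they do the work, as an engineer would, in place of code of your own. Each camera call takes 0.05 s, during which the arm holds its last target.

### The job

Set the holder's two combination dials (left and right as seen from the robot), first the left one to the third mark and then the right one to the fifth mark (marks are counted clockwise from the long double mark). Then flip the toggle clamp's black handle right over, away from the block, to its fully open stop, lift out the resin sample block and set it down, not dropped, upright inside the felt-lined tray. Leave the dials on their marks and the other things on the bench where they stand.

Things in the scene. Friction and masses are not known exactly. Their poses are not given: they have to be found in the camera images.
- fixture: Fixed specimen holder, may be yawed. Aluminium base 260 x 250 x 12 mm; origin on the bench below the clamp's cross shaft; offsets below are (x away from the robot, y left, z up) in mm in its frame. Base x -160..100, y -125..125. Grey lock box near the robot: x -150..-60, y -110..110, top z 55; dial axes at (-105, 55) and (-105, -55).
- seat (a point): Middle of the block seat's floor, at (50, 65, 20) mm in the holder's frame. Low rims about it: 6 mm high on its +-y sides, 3 mm high on its +-x sides, about 3 mm clear of the block.
- dial_left (a joint): Angle of the left (+y) dial, rad, clockwise from above positive, range 0..5.5. The white pointer is at the long double mark (robot's side, holder's -x) at 0 and at the k-th mark clockwise at 0.785 k (eight marks); third = 2.356. About 0.06 N m friction; stays where left. With either dial over about 0.2 rad off its code mark the lock holds the clamp handle shut.
- dial_right (a joint): Angle of the right (-y) dial, the same kind as the left one; fifth mark = 3.927.
- dial_left_grip (a point): Centre of the left dial's grip bar, on its axis, 22 mm above the lock box top (z 77). The bar is 42 mm long, 13 mm thick and stands from 7 to 35 mm above the box top, on a black disc 48 mm across and 7 mm thick. It lies along this point's x axis, white pointer end towards -x, and turns with the dial.
- dial_right_grip (a point): The same point on the right dial.
- clamp_handle (a joint): Angle of the toggle clamp's handle about the cross shaft (along the holder's x, at y 0, z 40), rad: 0 clamped, 1.6 fully open (stop). At 0 it stands up, leaning 0.15 towards the block (+y); it opens over towards -y until nearly level. Over-centre spring: pulls shut below about 0.75, snaps open by itself above; about 5 N at the grip.
- handle_grip (a point): Point on the handle's axis 80 mm from the shaft, in the holder's plane x = 10. Black round grip, 17 mm thick, 45 to 108 mm from the shaft; clamped, its top is at z 148. The steel clamp arm (11 mm thick) is in the plane x = 50: clamped, it runs level from y 8 to 65 at z 80 with a rubber pad on the block; it rises with the handle and, open, stands clear, its end near y -45, z 100.
- block_center (a point): Centre of the loose sample block: cream resin, 32 x 32 mm, 45 mm tall, z up, about 90 g, a thin layered paint section seen on its top. In the seat its sides lie along the holder's x and y; with the clamp open it can be gripped across the holder's x.
- tray: Fixed square steel tray, 120 x 120 mm outside, walls 5 mm thick and 14 mm high, felt-lined inner floor 5 mm above the bench. Origin: centre of its underside; x and y along its sides.
- solvent: Bystander: amber glass bottle, 60 mm in diameter, 120 mm tall. Origin: centre of its underside.
- loupe: Bystander: small black eye loupe, 40 mm in diameter, 35 mm tall. Origin: centre of its underside.
- swab_jar: Bystander: empty white ceramic cup, 68 mm in diameter, 75 mm tall. Origin: centre of its underside.
- block: The same sample block, by the centre of its underside.
Mind the look-alikes: they are no part of the job. What is meant by the tray is not purple or red, and is the larger of those in its own colour.

How it is judged (in metres and radians):
On the way, in this order (a step that is already met when the one before it is completed fails the run):
1. left dial on its third mark (within 0.15 rad) (value of joint dial_left between 2.2062 and 2.5062 rad), for 0.2 s.
2. right dial on its fifth mark (within 0.15 rad), the left one still on its third (all of step 1 and value of joint dial_right between 3.777 and 4.077 rad), for 0.2 s.
3. clamp handle flipped open (over 1.35 rad), both dials on their marks (all of step 2 and value of joint clamp_handle above 1.35 rad), for 0.2 s.
At the end, for the whole second after the job is handed in: The block stands upright (within 0.1 rad) and at rest on the tray's floor, inside its walls, let go; the clamp handle is over 1.35 rad open; the left dial is within 0.15 rad of its third mark and the right one within 0.15 rad of its fifth (all of step 3 and horizontal distance between block_center and tray below 0.06 m and z of block_center in the frame of tray between 0.024 and 0.031 m and angle between block_center's own z axis and vertical below 0.1 rad and linear speed of block below 0.02 m/s and contact force between the fingers and block below 0.1 N); the robot touches nothing.
It fails at once if the solvent bottle is moved more than 30 mm (distance of solvent from where it was at the start of the episode above 0.03 m).
It fails at once if the loupe is moved more than 30 mm (distance of loupe from where it was at the start of the episode above 0.03 m).
It fails at once if the cup is moved more than 30 mm (distance of swab_jar from where it was at the start of the episode above 0.03 m).
It fails at once if the block is let go with its underside more than 15 mm above the tray's floor (horizontal distance between block_center and tray below 0.08 m and z of block_center in the frame of tray above 0.0425 m and contact force between the fingers and block below 0.01 N).
It also fails if it takes over 67 s, if anything falls off the work surface, if the arm or the gripper's body presses on something with over 40 N, if the wrist force passes 120 N, or if a joint passes its speed limit or range.

## Working session

There is one attempt and no reset: what is moved stays moved. The work goes in short steps, Python scripts to look and compute and a tool call to move; the robot and the scene stay as the last step left them, time stands still between calls to the robot, and variables do not carry over. Pictures are saved under pics/ and viewed, and the job is handed in when it is done.

Besides the shell and the picture viewer there is one more tool, called after ">>>" as name(argument=value, ...) on one line, values as JSON. play_rows: Moves the arm, as the interface text tells. Its arguments: {"type":"object","properties":{"targets":{"type":"array","items":{"type":"object","properties":{"linear":{"type":"array","items":{"type":"number"}},"turn":{"type":"number"}}}},"hand":{"type":"number"}},"required":["targets"]}

```bash
mkdir -p pics; ls; cat > h.py <<'E'
import numpy as np, cv2
from cell import env
def look(cam,tag):
    p,d=env.read_camera(cam); cv2.imwrite(f'pics/{tag}.png',cv2.cvtColor(p,cv2.COLOR_RGB2BGR)); np.save(f'pics/{tag}.npy',d); return p,d
def rays(cam,uv):
    c=env.camera_params(cam); K=np.array([[c['fx'],0,c['cx']],[0,c['fy'],c['cy']],[0,0,1.]])
    u=cv2.undistortPoints(np.array(uv,float).reshape(-1,1,2),K,np.array([c['k1'],0,0,0,0.])).reshape(-1,2)
    return np.c_[u,np.ones(len(u))],np.array(c['R']),np.array(c['t'])
def atz(cam,uv,z):
    r,R,t=rays(cam,uv); o=-R.T@t; w=r@R; s=(z-o[2])/w[:,2]; return o+w*s[:,None]
def atd(cam,uv,d):
    r,R,t=rays(cam,uv); z=np.array([d[int(round(v)),int(round(u))] for u,v in uv]); return (r*z[:,None]-t)@R
def proj(cam,X):
    c=env.camera_params(cam); R=np.array(c['R']);t=np.array(c['t']);X=np.atleast_2d(X)@R.T+t
    s=X[:,:2]/X[:,2:]; r2=(s**2).sum(1,keepdims=True); s=s*(1+c['k1']*r2); return s*[c['fx'],c['fy']]+[c['cx'],c['cy']]
def crop(tag,x0,y0,x1,y1,k,out):
    im=cv2.imread(f'pics/{tag}.png')[y0:y1,x0:x1]; cv2.imwrite(f'pics/{out}.png',cv2.resize(im,None,fx=k,fy=k,interpolation=cv2.INTER_CUBIC))
E
python3 - <<'E'
from h import *
look('scene','s0');look('top','t0'); s=env.state(); print({k:np.round(v,3) for k,v in s.items()}); print(env.tip_extent)
for c in('scene','top'):print(env.camera_params(c))
E
```

```text
pics
{'t': np.float64(0.1), 'joints': array([ 1.184,  0.492,  1.559,  0.   ,  1.092, -0.106]), 'qvel': array([ 0.   , -0.001, -0.001,  0.001, -0.002, -0.   ]), 'tau': array([ 3.0000e-03, -6.1362e+01, -2.5861e+01,  6.9000e-02,  4.7000e-02,
       -0.0000e+00]), 'eef_pos': array([173.135, 600.408, 291.722]), 'tcp_rot': array([-3.141, -0.   ,  2.861]), 'ft_force': array([-0.112,  0.43 , -0.317]), 'moment': array([ 0.024, -0.032, -0.   ]), 'opening': np.float64(1.002)}
77.60000000000001
{'fx': 403.65012744754824, 'fy': 403.65012744754824, 'cx': 255.62253054790952, 'cy': 195.63099198993854, 'k1': -0.031831299840947486, 'R': array([[ 0.60407676,  0.79672375,  0.01795926],
       [ 0.57576448, -0.42074257, -0.70104989],
       [-0.55098688,  0.43382825, -0.71288604]]), 't': array([-374.9287135 , -222.87857567, 1462.30102197])}
{'fx': 475.56491361820264, 'fy': 475.56491361820264, 'cx': 248.51192086635197, 'cy': 188.87598740393585, 'k1': 0.038488183612740624, 'R': array([[-0.00386062, -0.99997115, -0.00654171],
       [-0.99630952,  0.00440725, -0.08572002],
       [ 0.08574638,  0.00618663, -0.99629779]]), 't': array([  40.68438169,  551.17747458, 1526.2923568 ])}
```

View pics/s0.png

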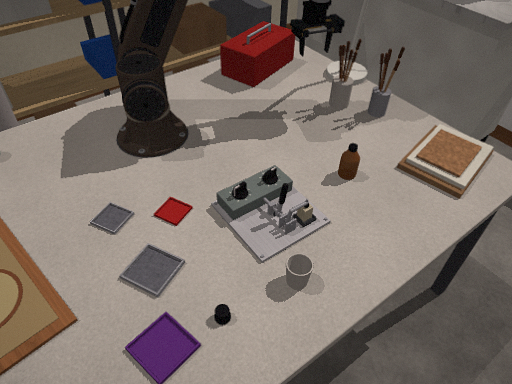

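View pics/t0.png

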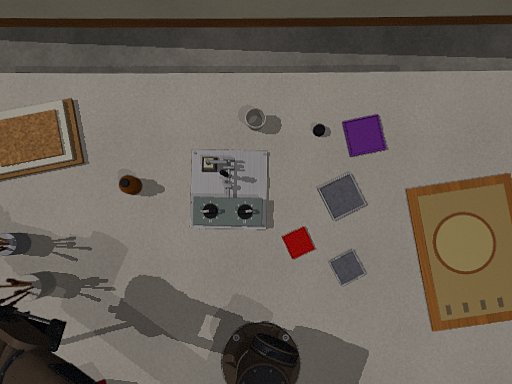

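The top view shows the holder around (230,190) and its dials at (210,211) and (246,211). The trays are purple at (364,135), red at (299,243), large grey at (342,196) and small grey at (347,267). The large grey one fits the description: it isn't purple or red, and it's the larger of the two greys. Next I'll enlarge these areas.

```bash
python3 - <<'E'
from h import *
crop('t0',180,140,280,240,7,'t0f');crop('t0',270,160,390,300,5,'t0t');crop('s0',200,150,340,265,5.7,'s0f')
E
```

```text
(no output)
```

View pics/t0f.png

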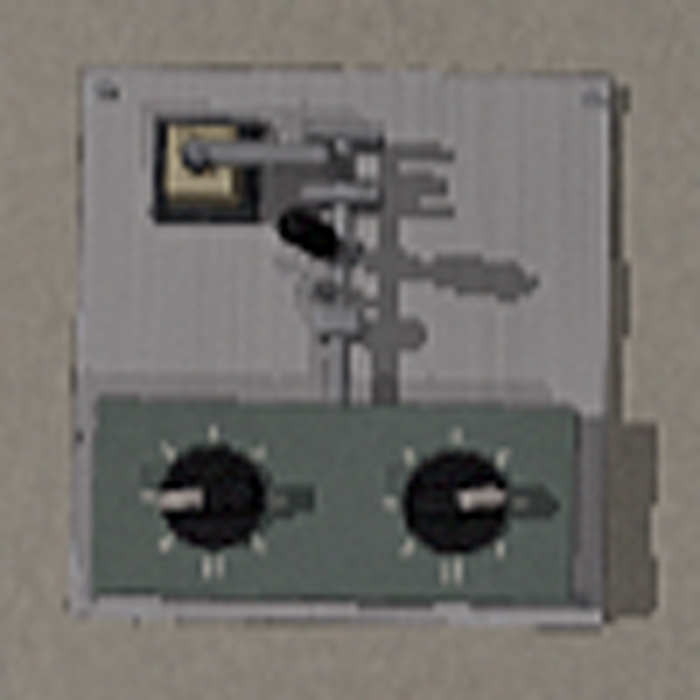

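View pics/t0t.png

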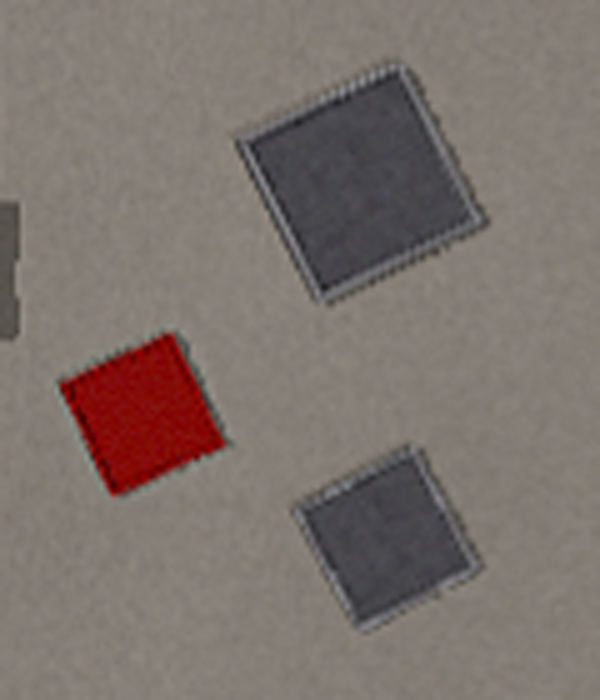

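View pics/s0f.png

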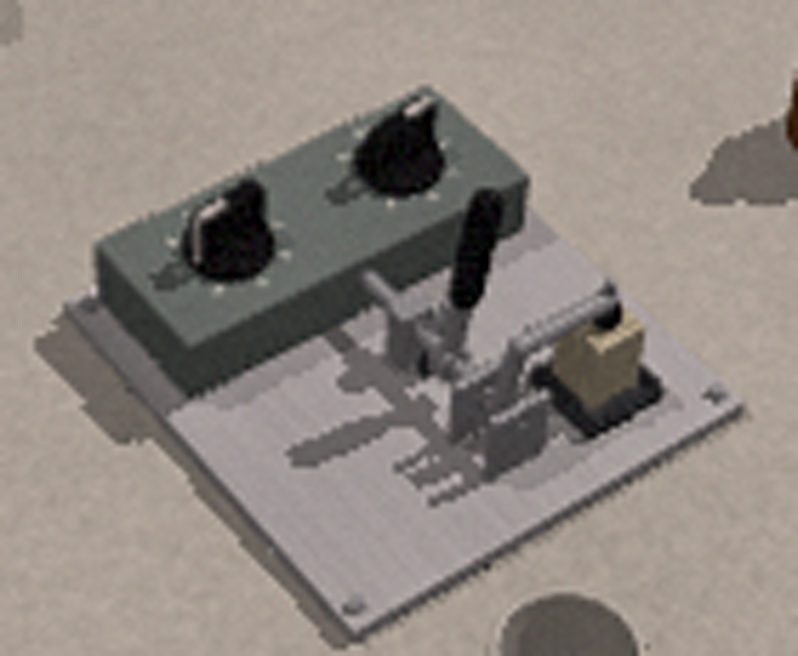

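The holder crop shows the left pointer towards +y (about the 2nd mark) and the right pointer towards -y (about the 6th). The crop confirms the large grey tray is clearly larger than the small one. Now I'll fit the poses.

```bash
cat >> h.py <<'E'
def H(p):
    # fixture -> world
    import json; x,y,a=json.load(open('fix.json')); p=np.atleast_2d(np.array(p,float)); c,s=np.cos(a),np.sin(a)
    return np.c_[x+c*p[:,0]-s*p[:,1],y+s*p[:,0]+c*p[:,1],p[:,2]]
E
python3 - <<'E'
from h import *
import json
from scipy.optimize import least_squares
un=lambda a,k,o:(np.array(a,float)+.5)/k-.5+o
M=np.array([(100,125,12),(100,-125,12),(-60,110,55),(-60,-110,55),(-150,110,55),(-150,-110,55),(-105,55,62),(-105,-55,62)],float)
P=un([(83,70),(607,75),(97,397),(577,408),(93,597),(575,603),(214,497),(456,501)],7,np.array([180,140]))
def f(q):
    c,s=np.cos(q[2]),np.sin(q[2]); W=np.c_[q[0]+c*M[:,0]-s*M[:,1],q[1]+s*M[:,0]+c*M[:,1],M[:,2]]
    return (proj('top',W)-P).ravel()
r=least_squares(f,[600,0,0],loss='soft_l1'); print(r.x,np.round(r.fun.reshape(-1,2),2))
json.dump(list(r.x),open('fix.json','w'))
# scene check
for n,p in dict(block=(50,65,65),bl=(34,81,65),dl=(-105,55,62),dr=(-105,-55,62),c1=(100,125,12),c2=(100,-125,12),b=(-150,-110,55),b2=(-150,110,55)).items():
    uv=proj('scene',H(p))[0]; print(n,H(p).round(1),'scenecrop',((uv-[200,150]+.5)*5.7-.5).round(0),'topcrop',((proj('top',H(p))[0]-[180,140]+.5)*7-.5).round(0))
T=un([(238,138),(402,60),(490,222),(324,303)],5,np.array([270,160]))
W=atz('top',T,14);print(W.round(1),W.mean(0),np.linalg.norm(np.diff(W,axis=0),axis=1))
# depth verification
d=np.load('pics/t0.npy')
print(atd('top',T.mean(0)[None],d), atd('top',un([(214,497),(456,501),(190,170),(335,500)],7,np.array([180,140])),d).round(1))
for n,u in dict(solv=(128,184),loupe=(319,130),cup=(255,118)).items(): print(n,atd('top',[u],d).round(0))
# pointer angles: draw bar model at angles
im=cv2.imread('pics/t0.png')[140:240,180:280]; im=cv2.resize(im,None,fx=7,fy=7,interpolation=cv2.INTER_CUBIC)
for y in(55,-55):
  for k in range(8):
    a=.785*k; uv=((proj('top',H((-105-21*np.cos(a),y+21*np.sin(a),90)))[0]-[180,140]+.5)*7-.5)
    cv2.circle(im,tuple(int(v) for v in uv),3,(0,255,0),-1)
  uv=((proj('top',H((-105,y,90)))[0]-[180,140]+.5)*7-.5);cv2.circle(im,tuple(int(v) for v in uv),3,(0,0,255),-1)
cv2.imwrite('pics/t0m.png',im)
E
```

```text
[ 5.82815733e+02  1.03822221e+02 -1.60367924e-02] [[-0.12 -0.34]
 [ 0.6  -0.2 ]
 [-0.24  0.35]
 [ 0.16 -0.42]
 [-0.31  0.08]
 [ 0.17  0.05]
 [-0.17  0.29]
 [-0.02  0.13]]
block [[633.9 168.   65. ]] scenecrop [608. 315.] topcrop [197. 158.]
bl [[618.1 184.3  65. ]] scenecrop [611. 282.] topcrop [161. 193.]
dl [[478.7 160.5  62. ]] scenecrop [401. 153.] topcrop [213. 499.]
dr [[476.9  50.5  62. ]] scenecrop [231. 237.] topcrop [456. 502.]
c1 [[684.8 227.2  12. ]] scenecrop [750. 394.] topcrop [82. 68.]
c2 [[680.8 -22.8  12. ]] scenecrop [359. 629.] topcrop [611.  74.]
b [[431.1  -3.8  55. ]] scenecrop [ 93. 240.] topcrop [576. 603.]
b2 [[434.6 216.2  55. ]] scenecrop [429.  78.] topcrop [ 91. 598.]
[[ 556.7 -186.5   14. ]
 [ 607.6 -294.6   14. ]
 [ 501.  -349.3   14. ]
 [ 448.7 -240.6   14. ]] [ 528.49150978 -267.76848722   14.        ] [119.46908511 119.78910064 120.71150502]
[[ 529.17663488 -270.25295347    1.44825168]] [[478.3 157.1  94.4]
 [476.2  50.   91.3]
 [627.9 170.7  69. ]
 [478.5 105.8  50.3]]
solv [[560. 406. 119.]]
loupe [[ 743. -193.   32.]]
cup [[790.  16.   6.]]
```

View pics/t0m.png

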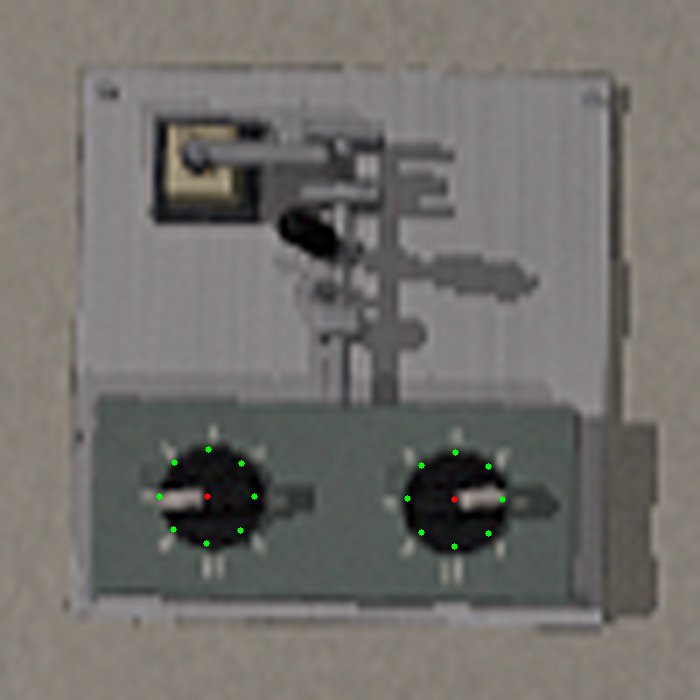

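```bash
python3 - <<'E'
from h import *
crop('t0',196,198,262,224,12,'t0d')
im=cv2.imread('pics/t0.png').astype(int)
for y in(55,-55):
  c=proj('top',H((-105,y,90)))[0]
  g=im.min(2); pts=[];w=[]
  for v in range(int(c[1])-6,int(c[1])+8):
    for u in range(int(c[0])-8,int(c[0])+9):
      if np.hypot(u-c[0],v-c[1])<7.2 and g[v,u]>90: pts.append((u,v)); w.append(g[v,u]-60)
  W=atz('top',pts,90); a=-0.01604; d=W[:,:2]-H((-105,y,90))[0,:2]
  l=np.c_[np.cos(a)*d[:,0]+np.sin(a)*d[:,1],-np.sin(a)*d[:,0]+np.cos(a)*d[:,1]]
  m=np.average(l,axis=0,weights=w); print(y,len(pts),m,'ang',np.arctan2(m[1],-m[0])%6.283)
  cv=np.cov(l.T,aweights=w); e,V=np.linalg.eigh(cv); print('axis',V[:,1],np.arctan2(V[1,1],-V[0,1])%3.1416)
E
```

```text
55 15 [-0.98459492 12.52544572] ang 1.4923500626775488
axis [-0.1674135   0.98588677] 1.402590775379408
-55 13 [  1.25752722 -11.09290491] ang 4.599322379377013
axis [-0.11045639  0.99388097] 1.4601140903367198
```

View pics/t0d.png

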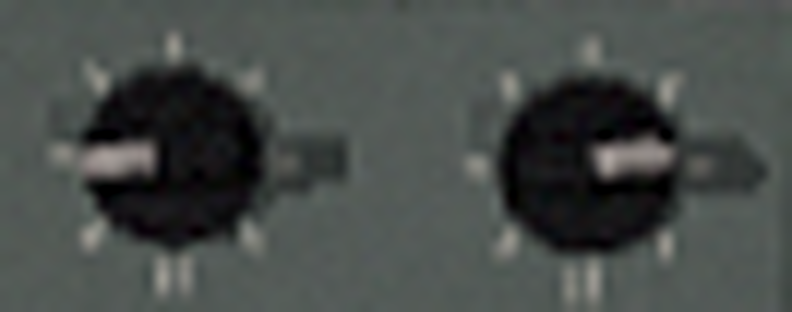

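```bash
cat >> h.py <<'E'
def shift(cmd,tgt):
    x,y,z,p=cmd; d=np.array(tgt[:3])-[x,y,z]; c,s=np.cos(p),np.sin(p)
    return np.round([c*d[0]+s*d[1], s*d[0]-c*d[1], -d[2], cmd[3]-tgt[3]],3)
def apply(cmd,l,turn):
    x,y,z,p=cmd; c,s=np.cos(p),np.sin(p)
    return [round(float(v),4) for v in (x+c*l[0]+s*l[1], y+s*l[0]-c*l[1], z-l[2], p-turn)]
E
python3 - <<'E'
from h import *
g=H((-105,55,77))[0]; print(g)
print(env.state()['tcp_rot'])
c=[173.183,600.538,292.261,2.861]
print(shift(c,[g[0],g[1],292.26,1.665]), shift(c,[g[0],g[1],190,1.665]),shift(c,[g[0],g[1],149.5,1.665]))
E
```

```text
[478.7112208  160.49893935  77.        ]
[-3.14063337e+00 -1.13086166e-04  2.86073831e+00]
[-4.15437e+02 -3.38221e+02  1.00000e-03  1.19600e+00] [-415.437 -338.221  102.261    1.196] [-415.437 -338.221  142.761    1.196]
```

>>> play_rows(hand=50, targets=[{"linear":[-415.5,-338,0],"turn":1.196},{"linear":[-415.5,-338,0],"turn":1.196},{"linear":[-415.5,-338,0],"turn":1.196},{"linear":[-415.5,-338,0],"turn":1.196},{"linear":[-415.5,-338,0],"turn":1.196},{"linear":[-415.5,-338,0],"turn":1.196},{"linear":[-415.5,-338,0],"turn":1.196},{"linear":[-415.5,-338,0],"turn":1.196},{"linear":[-415.5,-338,0],"turn":1.196},{"linear":[-415.5,-338,0],"turn":1.196},{"linear":[-415.5,-338,0],"turn":1.196},{"linear":[-415.5,-338,60],"turn":1.196},{"linear":[-415.5,-338,102],"turn":1.196},{"linear":[-415.5,-338,102],"turn":1.196},{"linear":[-415.5,-338,102],"turn":1.196}])

```text
t: 1.98
eef_pos: [479.0, 161.4, 191.6]
tcp_rot: [3.14, -0.0, 1.666]
ft_force: [0.3, 0.3, 0.4]
opening: 0.528
```

```bash
python3 - <<'E'
from h import *
print({k:np.round(v,3) for k,v in env.state().items() if k in('t','eef_pos','tcp_rot','opening','joints')})
look('scene','s1');crop('s1',200,110,340,225,5.7,'s1f')
E
```

```text
{'t': np.float64(1.975), 'joints': array([0.194, 0.461, 1.957, 0.   , 0.723, 0.099]), 'eef_pos': array([479.012, 161.437, 191.61 ]), 'tcp_rot': array([ 3.14 , -0.   ,  1.666]), 'opening': np.float64(0.528)}
```

View pics/s1f.png

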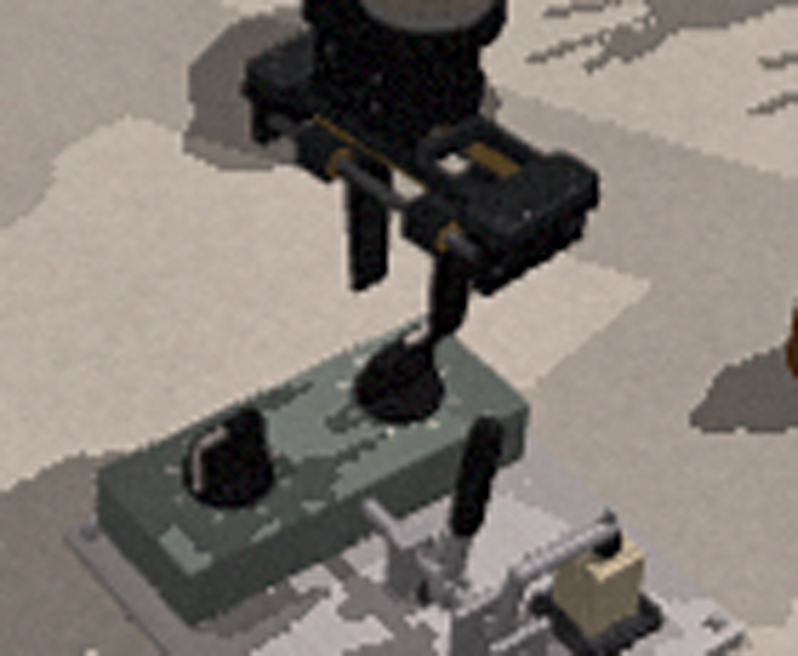

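The scene shows the gripper centred above the left dial, with jaws astride its bar. Next I'll descend, then close.

>>> play_rows(targets=[{"linear":[0,0,20],"turn":0},{"linear":[0,0,41],"turn":0},{"linear":[0,0,41],"turn":0},{"linear":[0,0,41],"turn":0}])

```text
t: 2.52
eef_pos: [479.2, 160.9, 150.6]
tcp_rot: [3.14, -0.0, 1.665]
ft_force: [-0.4, -0.3, 0.3]
opening: 0.528
```

>>> play_rows(hand=0, targets=[{"linear":[0,0,0],"turn":0},{"linear":[0,0,0],"turn":0},{"linear":[0,0,0],"turn":0},{"linear":[0,0,0],"turn":0},{"linear":[0,0,0],"turn":0},{"linear":[0,0,0],"turn":0}])

```text
t: 3.28
eef_pos: [479.3, 160.7, 149.4]
tcp_rot: [3.14, -0.0, 1.665]
ft_force: [3.6, 1.1, -0.3]
opening: 0.135
```

```bash
python3 - <<'E'
from h import *
print({k:np.round(v,3) for k,v in env.state().items()})
look('scene','s2');crop('s2',200,110,340,225,5.7,'s2f')
E
```

```text
{'t': np.float64(3.275), 'joints': array([0.193, 0.53 , 1.99 , 0.   , 0.62 , 0.099]), 'qvel': array([ 0.002, -0.   , -0.   , -0.   ,  0.001,  0.001]), 'tau': array([ 5.0000e-01, -5.3258e+01, -1.2729e+01,  1.2900e-01,  1.1690e+00,
        2.0000e-02]), 'eef_pos': array([479.302, 160.709, 149.358]), 'tcp_rot': array([ 3.14 , -0.   ,  1.665]), 'ft_force': array([ 3.593,  1.148, -0.331]), 'moment': array([-0.069, -0.733,  0.025]), 'opening': np.float64(0.135)}
```

View pics/s2f.png

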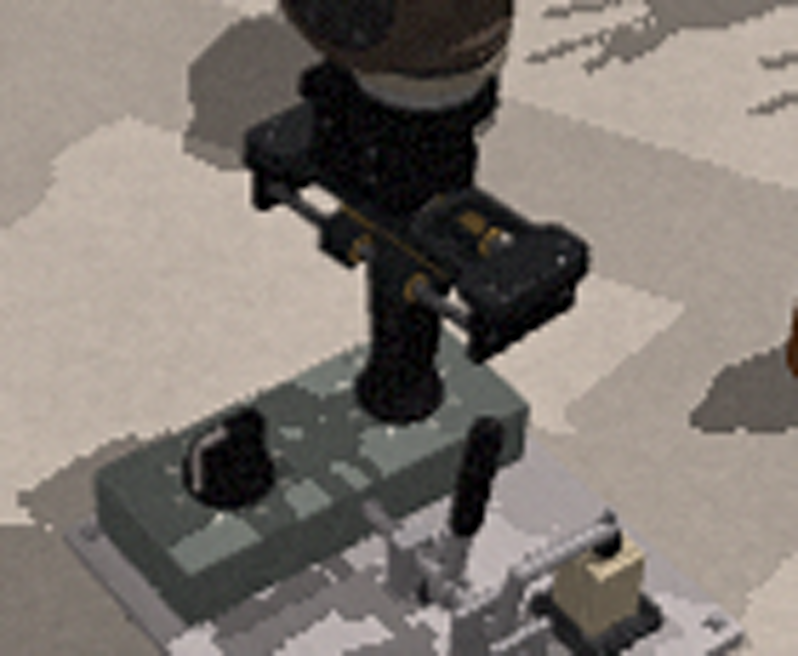

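Opening is 12.8 mm, matching the 13 mm bar, so the bar is held. Now I'll turn clockwise 0.896 rad.

>>> play_rows(targets=[{"linear":[0,0,0],"turn":0.15},{"linear":[0,0,0],"turn":0.3},{"linear":[0,0,0],"turn":0.45},{"linear":[0,0,0],"turn":0.6},{"linear":[0,0,0],"turn":0.75},{"linear":[0,0,0],"turn":0.896},{"linear":[0,0,0],"turn":0.896},{"linear":[0,0,0],"turn":0.896},{"linear":[0,0,0],"turn":0.896},{"linear":[0,0,0],"turn":0.896}])

```text
t: 4.58
eef_pos: [480.2, 160.4, 149.4]
tcp_rot: [3.139, -0.003, 0.769]
ft_force: [10.0, -3.6, -4.7]
opening: 0.135
```

>>> play_rows(hand=45, targets=[{"linear":[0,0,0],"turn":0},{"linear":[0,0,0],"turn":0},{"linear":[0,0,0],"turn":0},{"linear":[0,0,0],"turn":0},{"linear":[0,0,-40],"turn":0},{"linear":[0,0,-100],"turn":0},{"linear":[0,0,-100],"turn":0}])

```text
t: 5.45
eef_pos: [479.7, 160.9, 252.9]
tcp_rot: [3.138, -0.006, 0.769]
ft_force: [-0.3, -0.4, -0.8]
opening: 0.475
```

```bash
python3 - <<'E'
from h import *
print({k:np.round(v,3) for k,v in env.state().items() if k in('t','eef_pos','tcp_rot','opening','ft_force')})
look('scene','s3');crop('s3',200,130,310,215,7,'s3f')
g=H((-105,-55,77))[0]; print(g)
s=env.state(); 
E
```

```text
{'t': np.float64(5.45), 'eef_pos': array([479.671, 160.918, 252.924]), 'tcp_rot': array([ 3.138, -0.006,  0.769]), 'ft_force': array([-0.259, -0.405, -0.795]), 'opening': np.float64(0.475)}
[476.94724925  50.51308388  77.        ]
```

View pics/s3f.png

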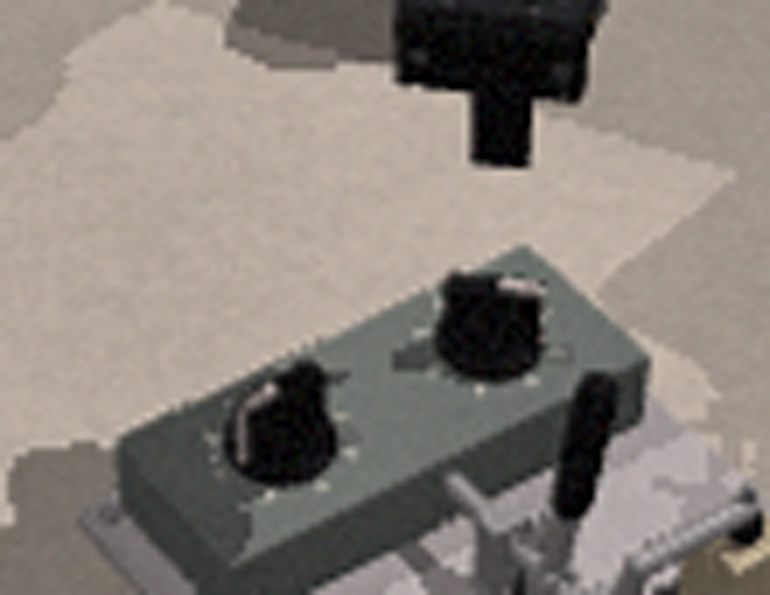

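```bash
python3 - <<'E'
from h import *
c=apply([173.183,600.538,292.261,2.861],(-415.5,-338,102),1.196); c[2]-=41; c[3]-=.896; c[2]+=100; print(c)
g=H((-105,-55,77))[0]; print(shift(c,[g[0]+1,g[1],c[2],1.667]),shift(c,[g[0]+1,g[1],149.8,1.667]))
E
```

```text
[478.8327, 160.6943, 249.261, 0.769]
[-77.258  78.561  -0.     -0.898] [-77.258  78.561  99.461  -0.898]
```

The left pointer now sits between +x and +y, which is the third mark. Moving over the right dial.

>>> play_rows(hand=50, targets=[{"linear":[-77,78.5,0],"turn":-0.898},{"linear":[-77,78.5,0],"turn":-0.898},{"linear":[-77,78.5,0],"turn":-0.898},{"linear":[-77,78.5,0],"turn":-0.898},{"linear":[-77,78.5,0],"turn":-0.898},{"linear":[-77,78.5,0],"turn":-0.898},{"linear":[-77,78.5,0],"turn":-0.898},{"linear":[-77,78.5,40],"turn":-0.898},{"linear":[-77,78.5,60],"turn":-0.898},{"linear":[-77,78.5,80],"turn":-0.898},{"linear":[-77,78.5,99.5],"turn":-0.898},{"linear":[-77,78.5,99.5],"turn":-0.898},{"linear":[-77,78.5,99.5],"turn":-0.898},{"linear":[-77,78.5,99.5],"turn":-0.898}])

```text
t: 7.25
eef_pos: [478.2, 50.7, 150.4]
tcp_rot: [3.14, 0.0, 1.666]
ft_force: [-0.0, 0.1, 0.2]
opening: 0.524
```

>>> play_rows(hand=0, targets=[{"linear":[0,0,0],"turn":0},{"linear":[0,0,0],"turn":0},{"linear":[0,0,0],"turn":0},{"linear":[0,0,0],"turn":0},{"linear":[0,0,0],"turn":0},{"linear":[0,0,0],"turn":0}])

```text
t: 8.0
eef_pos: [477.2, 50.7, 149.7]
tcp_rot: [-3.14, -0.0, 1.667]
ft_force: [-5.1, -0.4, 5.6]
opening: 0.131
```

```bash
python3 - <<'E'
from h import *
print({k:np.round(v,3) for k,v in env.state().items() if k in('t','eef_pos','tcp_rot','opening','ft_force','moment')})
look('scene','s4');crop('s4',200,130,310,215,7,'s4f')
E
```

```text
{'t': np.float64(8.0), 'eef_pos': array([477.208,  50.673, 149.712]), 'tcp_rot': array([-3.14 , -0.   ,  1.667]), 'ft_force': array([-5.112, -0.383,  5.559]), 'moment': array([-0.309,  0.953,  0.046]), 'opening': np.float64(0.131)}
```

View pics/s4f.png

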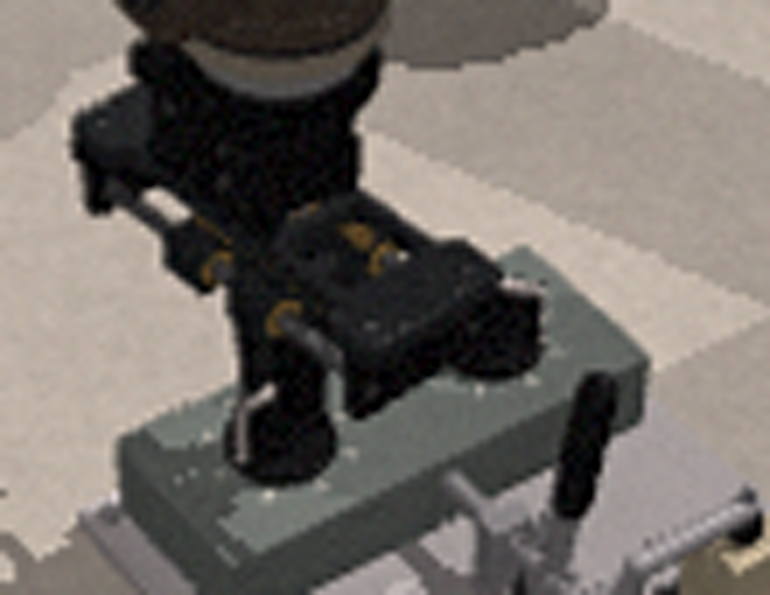

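The right bar is held, with the opening at 12.5 mm. Turning counter-clockwise 0.673 rad.

>>> play_rows(targets=[{"linear":[0,0,0],"turn":-0.15},{"linear":[0,0,0],"turn":-0.3},{"linear":[0,0,0],"turn":-0.45},{"linear":[0,0,0],"turn":-0.6},{"linear":[0,0,0],"turn":-0.673},{"linear":[0,0,0],"turn":-0.673},{"linear":[0,0,0],"turn":-0.673},{"linear":[0,0,0],"turn":-0.673},{"linear":[0,0,0],"turn":-0.673}])

```text
t: 9.18
eef_pos: [476.6, 50.4, 149.7]
tcp_rot: [-3.139, -0.002, 2.34]
ft_force: [-8.6, -4.5, 7.5]
opening: 0.131
```

>>> play_rows(hand=50, targets=[{"linear":[0,0,0],"turn":0},{"linear":[0,0,0],"turn":0},{"linear":[0,0,0],"turn":0},{"linear":[0,0,0],"turn":0},{"linear":[0,0,-40],"turn":0},{"linear":[0,0,-100],"turn":0},{"linear":[0,0,-150],"turn":0},{"linear":[0,0,-150],"turn":0}])

```text
t: 10.18
eef_pos: [478.7, 50.7, 303.0]
tcp_rot: [3.137, 0.005, 2.34]
ft_force: [-0.4, -0.7, -0.9]
opening: 0.527
```

```bash
python3 - <<'E'
from h import *
print({k:np.round(v,3) for k,v in env.state().items() if k in('t','eef_pos','tcp_rot','opening','ft_force','joints')})
look('scene','s5');crop('s5',200,130,340,245,5.7,'s5f')
look('top','t5');crop('t5',180,140,280,240,7,'t5f')
E
```

```text
{'t': np.float64(10.175), 'joints': array([-0.032,  0.273,  1.888,  0.   ,  0.974, -0.801]), 'eef_pos': array([478.725,  50.745, 302.952]), 'tcp_rot': array([3.137, 0.005, 2.34 ]), 'ft_force': array([-0.427, -0.737, -0.864]), 'opening': np.float64(0.527)}
```

View pics/s5f.png

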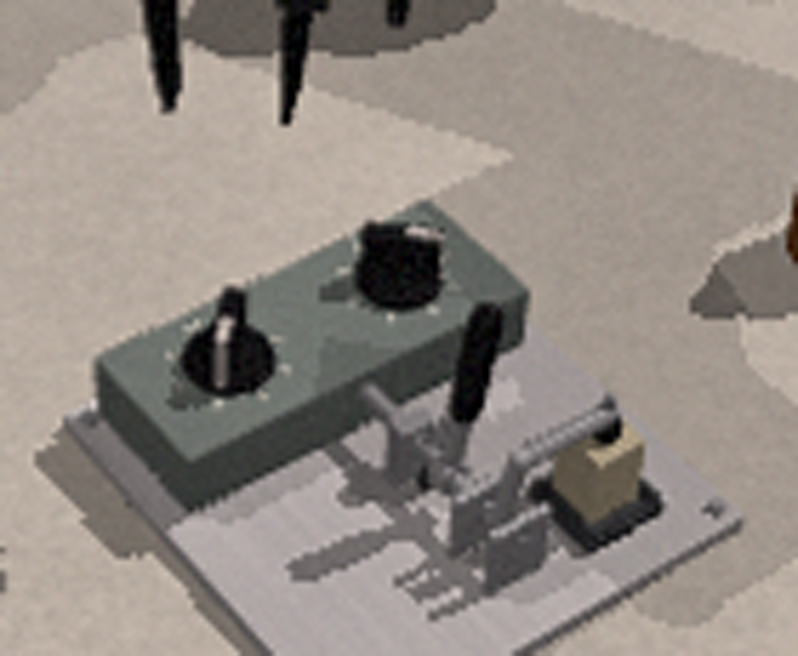

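View pics/t5f.png

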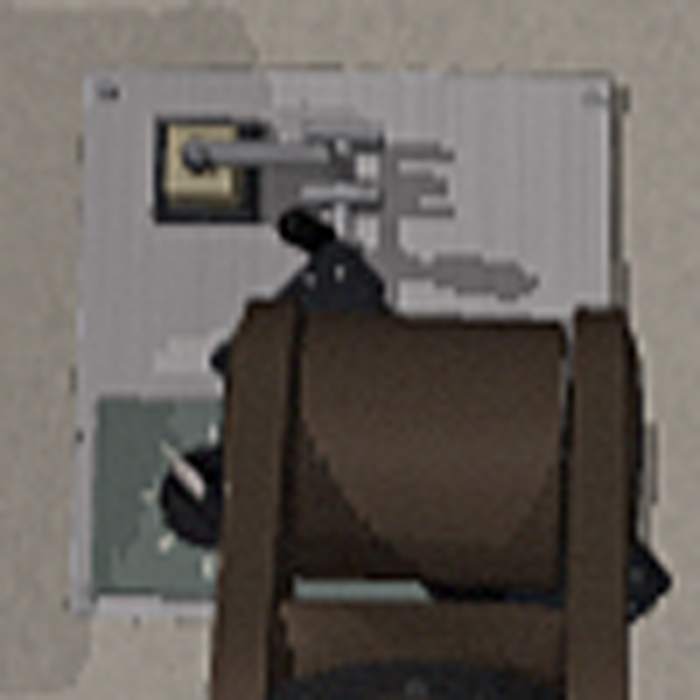

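The left pointer sits on the third mark in the top view, and the right one looks to be on the fifth mark in the scene view. Next is the handle: closed fingers will come down on its block side and push towards -y.

```bash
python3 - <<'E'
from h import *
c=apply([478.8327,160.6943,249.261,.769],(-77,78.5,99.5),-.898); c[2]+=150;c[3]+=.673; print(c)
for y in(50,-10,-60):
  p=H((10,y,0))[0]; print(p[:2].round(1),shift(c,[p[0],p[1],299.8,1.555]))
p=H((10,50,0))[0];c2=[p[0],p[1],170,1.555]
for y in(30,-30,-62):
  p=H((10,y,0))[0]; print(shift(c2,[p[0],p[1],170,1.555]))
E
```

```text
[478.0902, 50.7366, 299.76099999999997, 2.34]
[593.6 153.7] [-6.41200e+00  1.54588e+02 -3.90000e-02  7.85000e-01]
[592.7  93.7] [-4.88450e+01  1.12168e+02 -3.90000e-02  7.85000e-01]
[591.9  43.7] [-8.4206e+01  7.6818e+01 -3.9000e-02  7.8500e-01]
[-2.e+01 -5.e-03 -0.e+00  0.e+00]
[-8.0e+01 -1.9e-02 -0.0e+00  0.0e+00]
[-1.12e+02 -2.70e-02 -0.00e+00  0.00e+00]
```

>>> play_rows(hand=0, targets=[{"linear":[-6.4,154.5,0],"turn":0.785},{"linear":[-6.4,154.5,0],"turn":0.785},{"linear":[-6.4,154.5,0],"turn":0.785},{"linear":[-6.4,154.5,0],"turn":0.785},{"linear":[-6.4,154.5,0],"turn":0.785},{"linear":[-6.4,154.5,0],"turn":0.785},{"linear":[-6.4,154.5,40],"turn":0.785},{"linear":[-6.4,154.5,80],"turn":0.785},{"linear":[-6.4,154.5,110],"turn":0.785},{"linear":[-6.4,154.5,130],"turn":0.785},{"linear":[-6.4,154.5,130],"turn":0.785},{"linear":[-6.4,154.5,130],"turn":0.785},{"linear":[-6.4,154.5,130],"turn":0.785}])

```text
t: 11.9
eef_pos: [593.7, 153.5, 170.8]
tcp_rot: [3.14, -0.0, 1.555]
ft_force: [-0.2, 0.5, -0.6]
opening: 0.005
```

```bash
python3 - <<'E'
from h import *
print({k:np.round(v,3) for k,v in env.state().items() if k in('t','eef_pos','tcp_rot','opening','ft_force','joints')})
look('scene','s6');crop('s6',200,130,340,245,5.7,'s6f')
E
```

```text
{'t': np.float64(11.9), 'joints': array([0.145, 0.613, 1.707, 0.   , 0.82 , 0.161]), 'eef_pos': array([593.745, 153.501, 170.797]), 'tcp_rot': array([ 3.14 , -0.   ,  1.555]), 'ft_force': array([-0.24 ,  0.519, -0.559]), 'opening': np.float64(0.005)}
```

View pics/s6f.png

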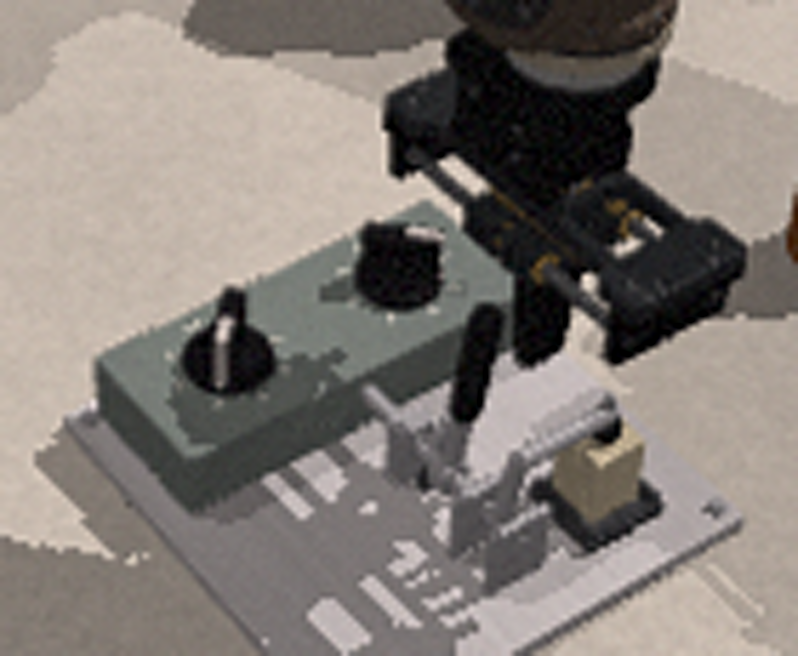

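The closed fingers stand on the block side of the handle and clear of the arm. Pushing over now.

>>> play_rows(targets=[{"linear":[-10,0,0],"turn":0},{"linear":[-20,0,0],"turn":0},{"linear":[-30,0,0],"turn":0},{"linear":[-40,0,0],"turn":0},{"linear":[-50,0,0],"turn":0},{"linear":[-60,0,0],"turn":0},{"linear":[-70,0,0],"turn":0},{"linear":[-80,0,0],"turn":0},{"linear":[-90,0,0],"turn":0},{"linear":[-100,0,0],"turn":0},{"linear":[-112,0,0],"turn":0},{"linear":[-112,0,0],"turn":0},{"linear":[-112,0,0],"turn":0},{"linear":[-112,0,0],"turn":0}])

```text
t: 13.7
eef_pos: [591.7, 41.9, 169.7]
tcp_rot: [3.142, -0.0, 1.555]
ft_force: [-0.0, 0.2, 0.1]
opening: 0.007
```

```bash
python3 - <<'E'
from h import *
print({k:np.round(v,3) for k,v in env.state().items() if k in('t','eef_pos','tcp_rot','opening','ft_force','joints')})
look('scene','s7');crop('s7',200,130,340,245,5.7,'s7f')
E
```

```text
{'t': np.float64(13.7), 'joints': array([-0.041,  0.592,  1.758,  0.   ,  0.791, -0.025]), 'eef_pos': array([591.654,  41.888, 169.72 ]), 'tcp_rot': array([ 3.142, -0.   ,  1.555]), 'ft_force': array([-0.027,  0.216,  0.107]), 'opening': np.float64(0.007)}
```

View pics/s7f.png

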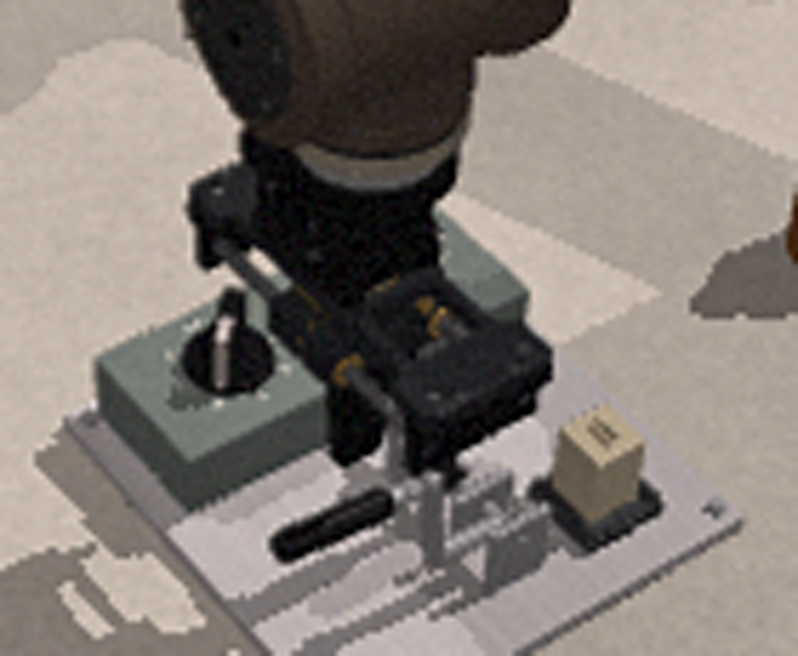

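The handle lies over towards -y, open, and the block is free with its paint section visible on top. Now the grasp.

```bash
python3 - <<'E'
from h import *
c=apply([478.0902,50.7366,299.761,2.34],(-6.4,154.5,130),.785); c=apply(c,(-112,0,0),0); print(c)
b=H((50,65,0))[0]; print(b, shift(c,[b[0],b[1],300,1.555]),shift(c,[b[0],b[1],110,1.555]))
print(atz('scene',[((600+.5)/5.7-.5+200,(435+.5)/5.7-.5+130)],65))
c3=[b[0],b[1],110,1.555]
print(shift(c3,[528.5,-268,300,2.01]),shift(c3,[528.5,-268,95.5,2.01]))
E
```

```text
[591.7755, 41.617, 169.761, 1.555]
[633.85165092 168.01205721   0.        ] [ 127.044   40.074 -130.239    0.   ] [127.044  40.074  59.761   0.   ]
[[634.787314   161.87055511  65.        ]]
[-437.622  -98.451 -190.      -0.455] [-437.622  -98.451   14.5     -0.455]
```

>>> play_rows(hand=65, targets=[{"linear":[0,0,-50],"turn":0},{"linear":[0,0,-80],"turn":0},{"linear":[40,10,-80],"turn":0},{"linear":[100,35,-80],"turn":0},{"linear":[126,40,-80],"turn":0},{"linear":[126,40,-80],"turn":0},{"linear":[126,40,-40],"turn":0},{"linear":[126,40,0],"turn":0},{"linear":[126,40,0],"turn":0},{"linear":[126,40,0],"turn":0},{"linear":[126,40,0],"turn":0}])

```text
t: 15.12
eef_pos: [634.2, 166.7, 171.6]
tcp_rot: [3.139, -0.001, 1.555]
ft_force: [-0.5, -0.2, 0.1]
opening: 0.682
```

```bash
python3 - <<'E'
from h import *
s=env.state();print({k:np.round(v,3) for k,v in s.items() if k in('t','eef_pos','tcp_rot','opening','ft_force','joints')})
look('scene','s8');crop('s8',240,130,350,215,7,'s8f')
b=H([(50,65,65),(34,49,65),(66,49,65),(66,81,65),(34,81,65)]); print(((proj('scene',b)-[240,130]+.5)*7-.5).round(0))
im=cv2.imread('pics/s8f.png')
for u in ((proj('scene',b)-[240,130]+.5)*7-.5): cv2.circle(im,tuple(int(v) for v in u),3,(0,255,0),-1)
cv2.imwrite('pics/s8f.png',im)
E
```

```text
{'t': np.float64(15.125), 'joints': array([0.156, 0.663, 1.593, 0.   , 0.883, 0.173]), 'eef_pos': array([634.233, 166.748, 171.632]), 'tcp_rot': array([ 3.139e+00, -1.000e-03,  1.555e+00]), 'ft_force': array([-0.492, -0.16 ,  0.08 ]), 'opening': np.float64(0.682)}
[[467. 526.]
 [411. 520.]
 [463. 567.]
 [523. 533.]
 [470. 487.]]
```

View pics/s8f.png

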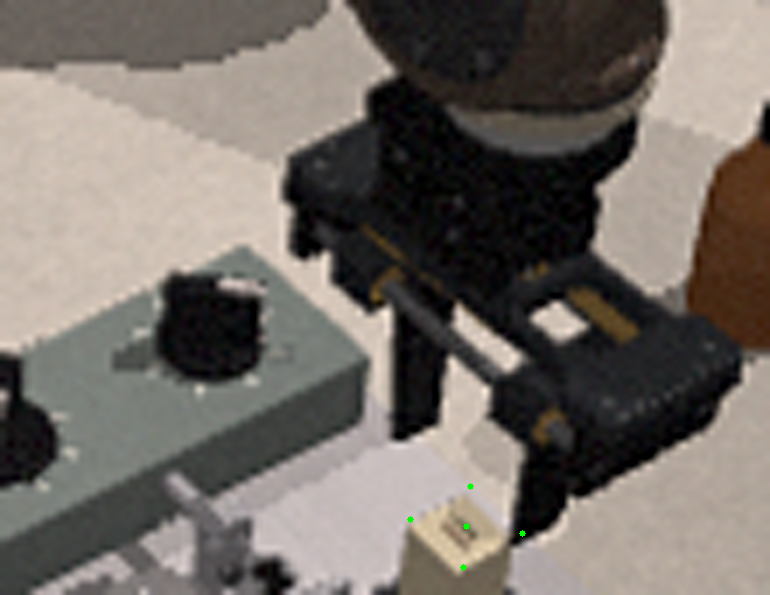

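Jaws straddle the block in x. The block sits about 3 mm further towards -y than the model, so I'll shift slightly, descend and close.

>>> play_rows(targets=[{"linear":[-2,0,20],"turn":0},{"linear":[-2,0,40],"turn":0},{"linear":[-2,0,60],"turn":0},{"linear":[-2,0,60],"turn":0},{"linear":[-2,0,60],"turn":0}])

```text
t: 15.8
eef_pos: [633.9, 165.0, 110.0]
tcp_rot: [3.141, -0.0, 1.555]
ft_force: [-0.1, 0.4, 0.5]
opening: 0.684
```

>>> play_rows(hand=0, targets=[{"linear":[0,0,0],"turn":0},{"linear":[0,0,0],"turn":0},{"linear":[0,0,0],"turn":0},{"linear":[0,0,0],"turn":0},{"linear":[0,0,0],"turn":0},{"linear":[0,0,0],"turn":0},{"linear":[0,0,0],"turn":0}])

```text
t: 16.68
eef_pos: [633.7, 164.9, 109.9]
tcp_rot: [3.141, -0.0, 1.555]
ft_force: [0.3, 0.0, 3.3]
opening: 0.337
```

```bash
python3 - <<'E'
from h import *
s=env.state();print({k:np.round(v,3) for k,v in s.items() if k in('t','eef_pos','tcp_rot','opening','ft_force','joints')})
look('scene','s9');crop('s9',240,130,350,215,7,'s9f')
E
```

```text
{'t': np.float64(16.675), 'joints': array([0.154, 0.742, 1.63 , 0.   , 0.769, 0.17 ]), 'eef_pos': array([633.679, 164.893, 109.901]), 'tcp_rot': array([ 3.141, -0.   ,  1.555]), 'ft_force': array([0.262, 0.009, 3.297]), 'opening': np.float64(0.337)}
```

View pics/s9f.png

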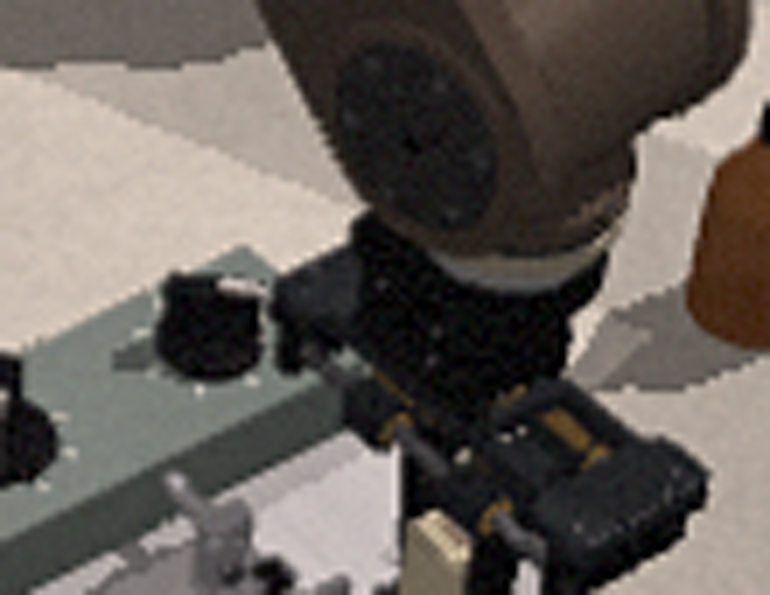

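Opening is 32.0 mm, equal to the block width, so it's held. Lifting straight up.

>>> play_rows(targets=[{"linear":[0,0,-15],"turn":0},{"linear":[0,0,-40],"turn":0},{"linear":[0,0,-75],"turn":0},{"linear":[0,0,-110],"turn":0},{"linear":[0,0,-140],"turn":0},{"linear":[0,0,-140],"turn":0},{"linear":[0,0,-140],"turn":0}])

```text
t: 17.6
eef_pos: [633.2, 164.8, 249.1]
tcp_rot: [-3.141, 0.0, 1.555]
ft_force: [0.5, -0.3, -1.0]
opening: 0.333
```

```bash
python3 - <<'E'
from h import *
s=env.state();print({k:np.round(v,3) for k,v in s.items() if k in('t','eef_pos','tcp_rot','opening','ft_force')})
look('scene','s10');crop('s10',200,60,340,240,3.3,'s10f')
c=apply([591.7755,41.617,169.761,1.555],(124,40,60),0); c[2]+=140; print(c)
print(shift(c,[528.5,-268,250,2.01]),shift(c,[528.5,-268,95.5,2.01]))
E
```

```text
{'t': np.float64(17.6), 'eef_pos': array([633.239, 164.802, 249.092]), 'tcp_rot': array([-3.141,  0.   ,  1.555]), 'ft_force': array([ 0.46 , -0.286, -0.979]), 'opening': np.float64(0.333)}
[633.7292, 164.9697, 249.761, 1.555]
[-4.34578e+02 -9.83770e+01 -2.39000e-01 -4.55000e-01] [-434.578  -98.377  154.261   -0.455]
```

View pics/s10f.png

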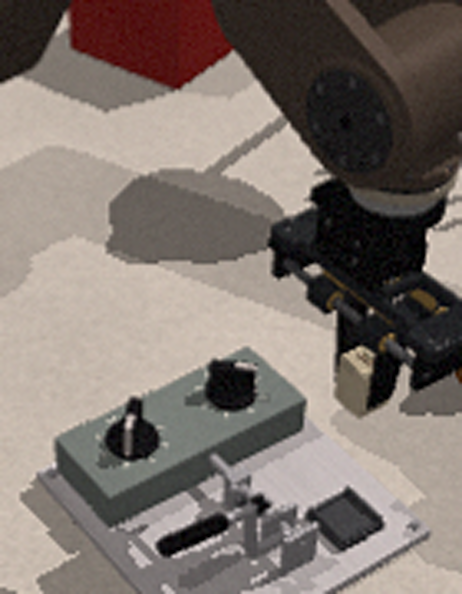

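The block is held upright and out of its seat. The handle is open and both dials are unchanged. Carrying it to the tray.

>>> play_rows(targets=[{"linear":[-40,-9,0],"turn":-0.04},{"linear":[-80,-18,0],"turn":-0.08},{"linear":[-120,-27,0],"turn":-0.12},{"linear":[-160,-36,0],"turn":-0.16},{"linear":[-200,-45,0],"turn":-0.21},{"linear":[-240,-54,0],"turn":-0.25},{"linear":[-280,-63,0],"turn":-0.29},{"linear":[-320,-72,0],"turn":-0.33},{"linear":[-360,-81,0],"turn":-0.37},{"linear":[-400,-90,0],"turn":-0.41},{"linear":[-434.5,-98.5,0],"turn":-0.455},{"linear":[-434.5,-98.5,0],"turn":-0.455},{"linear":[-434.5,-98.5,40],"turn":-0.455},{"linear":[-434.5,-98.5,80],"turn":-0.455},{"linear":[-434.5,-98.5,110],"turn":-0.455},{"linear":[-434.5,-98.5,110],"turn":-0.455},{"linear":[-434.5,-98.5,110],"turn":-0.455},{"linear":[-434.5,-98.5,110],"turn":-0.455}])

```text
t: 19.9
eef_pos: [528.6, -268.0, 141.0]
tcp_rot: [3.141, 0.002, 2.01]
ft_force: [-0.5, -0.4, -1.4]
opening: 0.335
```

```bash
python3 - <<'E'
from h import *
s=env.state();print({k:np.round(v,3) for k,v in s.items() if k in('t','eef_pos','tcp_rot','opening','ft_force')})
look('scene','s11');crop('s11',90,190,220,320,4.5,'s11f')
E
```

```text
{'t': np.float64(19.9), 'eef_pos': array([ 528.632, -267.979,  140.967]), 'tcp_rot': array([3.141e+00, 2.000e-03, 2.010e+00]), 'ft_force': array([-0.524, -0.398, -1.38 ]), 'opening': np.float64(0.335)}
```

View pics/s11f.png

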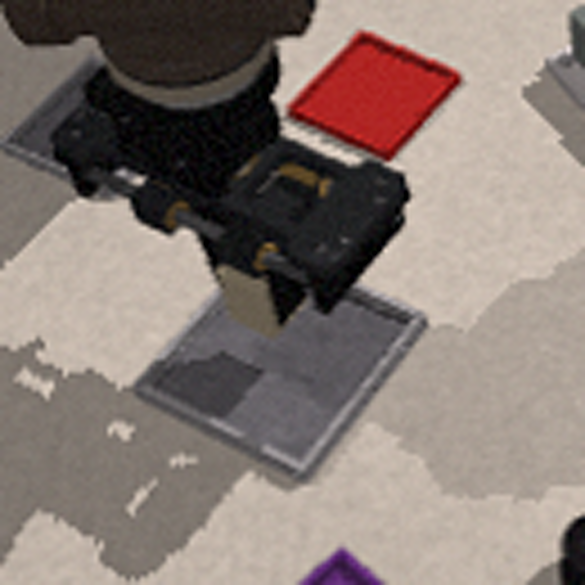

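The block is above the large grey tray. Lowering slowly.

>>> play_rows(targets=[{"linear":[0,0,15],"turn":0},{"linear":[0,0,30],"turn":0},{"linear":[0,0,38],"turn":0},{"linear":[0,0,42],"turn":0},{"linear":[0,0,44],"turn":0},{"linear":[0,0,44],"turn":0},{"linear":[0,0,44],"turn":0},{"linear":[0,0,44],"turn":0}])

```text
t: 20.95
eef_pos: [528.3, -268.0, 96.0]
tcp_rot: [3.141, 0.0, 2.01]
ft_force: [0.5, 0.1, -0.7]
opening: 0.334
```

>>> play_rows(targets=[{"linear":[0,0,0.5],"turn":0},{"linear":[0,0,1],"turn":0},{"linear":[0,0,1],"turn":0},{"linear":[0,0,1],"turn":0}])

```text
t: 21.45
eef_pos: [528.2, -268.0, 94.9]
tcp_rot: [3.141, 0.0, 2.01]
ft_force: [-0.9, 0.2, 4.1]
opening: 0.335
```

Contact at +4 N, with the TCP at 94.9 (expected 94.9), so the block is on the felt. Releasing and backing straight up.

>>> play_rows(hand=62, targets=[{"linear":[0,0,0],"turn":0},{"linear":[0,0,0],"turn":0},{"linear":[0,0,0],"turn":0},{"linear":[0,0,0],"turn":0},{"linear":[0,0,-20],"turn":0},{"linear":[0,0,-60],"turn":0},{"linear":[0,0,-120],"turn":0},{"linear":[0,0,-180],"turn":0},{"linear":[0,0,-200],"turn":0},{"linear":[0,0,-200],"turn":0},{"linear":[0,0,-200],"turn":0}])

```text
t: 22.82
eef_pos: [527.9, -267.8, 293.3]
tcp_rot: [-3.141, -0.002, 2.01]
ft_force: [-0.5, -0.2, 0.0]
opening: 0.65
```

```bash
python3 - <<'E'
from h import *
s=env.state();print({k:np.round(v,3) for k,v in s.items() if k in('t','eef_pos','tcp_rot','opening','ft_force')})
look('scene','s12');crop('s12',90,190,220,320,4.5,'s12f')
look('top','t12');crop('t12',180,140,280,240,7,'t12f')
E
```

```text
{'t': np.float64(22.825), 'eef_pos': array([ 527.864, -267.774,  293.349]), 'tcp_rot': array([-3.141e+00, -2.000e-03,  2.010e+00]), 'ft_force': array([-0.462, -0.236,  0.031]), 'opening': np.float64(0.65)}
```

View pics/s12.png

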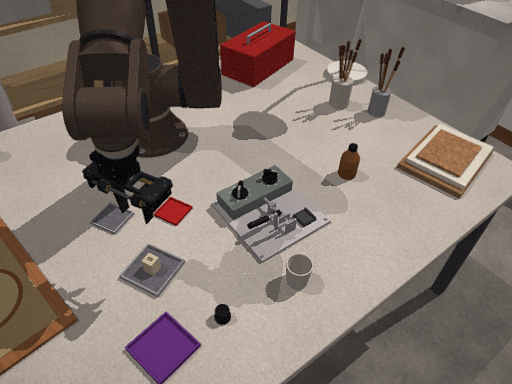

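View pics/s12f.png

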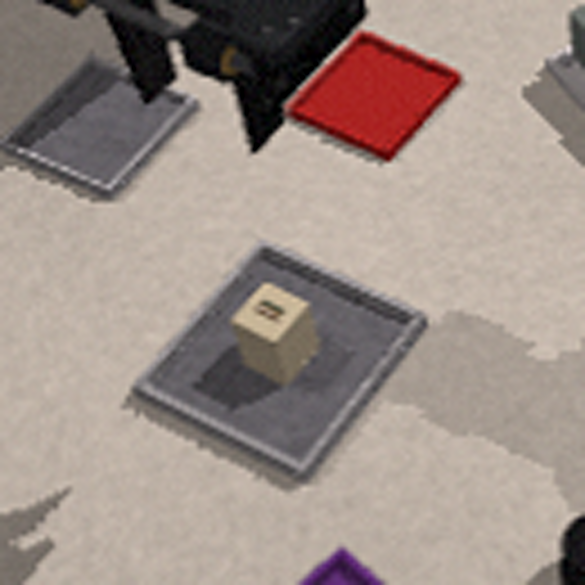

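View pics/t12f.png

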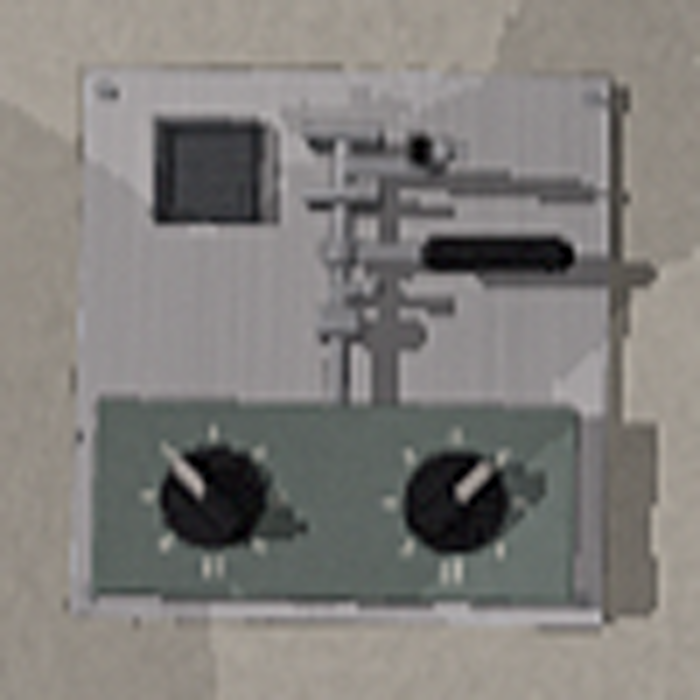

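The scene shows the block upright in the middle of the large grey tray (crop 275,335). The top view shows the left pointer on the third mark (180,465), the right on the fifth (475,480), the handle lying level towards -y, and the seat empty. Handing in.

```bash
python3 -c "
from cell import env
print(env.job_done())"
```

```text
the job is handed in; nothing more can be done
None
```

The job is done and handed in at about 23 s of the 67 s allowed. I turned the left dial to its third mark and the right one to its fifth. I then pushed the clamp handle over to its open stop, lifted out the block and set it down in the large grey felt-lined tray.

- **Placing:** the block met the tray floor with about 4 N, at the expected height, before I released it.
- **Last pictures:** both pointers are on their marks, the handle lies level towards -y and the block stands upright near the tray's centre. By eye, the bottle, cup and loupe are where they started. The gripper is clear and the contact force is near zero.
- **Disagreements:** the block sat about 3 mm off its modelled seat position, and I corrected for that before gripping. There were also side forces of up to about 10 N while turning the dials, because the grip was about 1 mm off-centre. No check failed.

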